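Close the guard hood, reset the key switch and put its key away

TASK

Gently lower the hood of the balancing fixture until it is fully shut. Then reset the guard with the red key standing in the yellow key switch: turn it clockwise (seen from above) all the way to its stop, then turn it back, feeling with a light upward pull for the one position where it comes out, and draw it out without forcing it. Put the key down in the blue tray with the hood still shut, leaving the parts and the tool on the bench where they are.

Things in the scene. Friction and masses are not known exactly. Their poses are not given: they have to be found in the camera images.
- fixture: Grey open-topped steel box of a small rotor-balancing fixture, fixed to the bench, 160 mm (x) by 200 mm (y) by 100 mm high, a rotor on supports inside. Origin: centre of its underside; z up; its front faces its -x (towards the robot) and its hood is hinged on its far (+x) top edge.
- hood (a joint): Angle of the hood in rad: 0 shut (flat on the box), at most 1.5 (nearly upright). Starts between 0.9 and 1.35. Stiff hinge: it stays where it is left and takes about 3 N at its free edge to move. The hood is a blue-framed clear panel 160 by 200 mm, 8 mm thick: its inner face holds the hinge line, its outer face (the top when shut) lies 8 mm off.
- hood_hinge (a point): Centre of the hood's hinge line, 100 mm above the bench at the middle of the box's far top edge. The hinge line runs along the fixture's y; shut, the panel runs 160 mm from here along the fixture's -x. These axes turn with the hood.
- hood_lip (a point): Centre of the black lip in the middle of the hood's free edge, 172 mm from the hinge line; the lip is 70 mm long along the edge, sticks out 25 mm beyond the panel and is 10 mm thick.
- lock: Yellow key-switch box fixed to the bench, 110 by 110 by 45 mm high, with a dark round barrel in the middle of its top, 52 mm across, its top face 71 mm above the bench. Two low lamps (6 mm) at two corners of the box's top. Origin: centre of the underside; z up, along the barrel's axis. At the start the key's x axis lies along the lock's x.
- plug (a joint): Angle of the turning plug inside the barrel in rad, moved by the key: 0 at the start, grows clockwise seen from above, hard stop at 1.7. Light friction (0.06 N m); it stays where it is left. The key has about 0.09 rad of play in it either way.
- lock_face (a point): Centre of the barrel's top face. Just below it a fixed slotted plate, out of sight, lets the key out at one position only, different each time: somewhere between 0.4 and 1.3 rad of the plug's angle, with 0.15 to 0.25 rad of leeway either way. Anywhere else the key rises 1.5 mm and then catches.
- key: The key: loose, about 60 g, 62 mm long, upright in the lock at the start. Brass cross-bit 24 mm (key's x) by 6 mm, 9.5 mm high; shank 9 mm; steel dust disc 37 mm across, 20 to 23 mm up; red bow on top. Origin: centre of the bit's underside, 52 mm above the lock's origin when in; z up to the bow. Clear of the barrel once raised 19 mm. Never load it against the lock with more than 100 N (about 1 N m of twist).
- key_bow (a point): Centre of the key's red bow: a plate 34 mm wide (key's x), 10 mm thick (key's y) and 34 mm high (28 to 62 mm above the key's origin), 45 mm above the key's origin. Grip it across its 10 mm.
- tray: Blue plastic tray fixed to the bench, 130 by 130 mm outside, walls 4 mm thick and 22 mm high, floor 4 mm thick. Origin: centre of the underside; z up.
- ring_black: Bystander: black adaptor ring lying on the bench, 84 mm across, 18 mm high. Leave it.
- adaptor: Bystander: small turned aluminium adaptor, 44 mm across at the foot, 34 mm high. Leave it.
- driver: Bystander: screwdriver with an orange handle lying on the bench. Leave it.

How it is judged:
On the way, in this order (a step that is already met when the one before it is completed fails the run):
1. the hood is shut (value of joint hood below 0.06 rad), for 0.2 s.
2. the key is turned clockwise to its stop, in the lock, with the hood shut (value of joint plug above 1.58 rad and value of joint hood below 0.06 rad and z of key in the frame of lock below 0.058 m), for 0.1 s.
3. the key is drawn out of the lock (z of key in the frame of lock above 0.074 m and value of joint hood below 0.06 rad), for 0.1 s.
At the end, for the whole second after the job is handed in: The hood is shut (within 0.06 rad) and the key lies or stands at rest inside the blue tray (its bit and the centre of its bow within 61 mm of the tray's middle along both tray axes, the bow's centre less than 55 mm above the tray's underside) (value of joint hood below 0.06 rad and x of key in the frame of tray between -0.061 and 0.061 m and y of key in the frame of tray between -0.061 and 0.061 m and x of key_bow in the frame of tray between -0.061 and 0.061 m and y of key_bow in the frame of tray between -0.061 and 0.061 m and z of key in the frame of tray below 0.05 m and z of key_bow in the frame of tray below 0.055 m and linear speed of key below 0.02 m/s); the robot touches nothing.
It fails at once if the hood is slammed (it moves shut faster than 2.5 rad/s) (velocity of joint hood below -2.5 rad/s).
It fails at once if the key is forced against the lock with more than 100 N (contact force between key and lock above 100 N).
It fails at once if the key is dropped (it moves faster than 1.2 m/s) (linear speed of key above 1.2 m/s).
It fails at once if the black ring, the aluminium adaptor or the screwdriver is moved by more than 30 mm (distance of any of ring_black, adaptor, driver from where it was at the start of the episode above 0.03 m).
It also fails if it takes over 72 s, if anything falls off the work surface, if the arm or the gripper's body presses on something with over 40 N, if the wrist force passes 120 N, or if a joint passes its speed limit or range.

ROBOT

A 6-joint arm with a two-finger parallel gripper is mounted at the origin on the work surface. World frame = base frame: x ahead of the robot, y to its left, z up, the work surface at z = 0. Lengths are in m, angles in rad, forces in N, time in s.
With the tool pointing down it reaches from about 0.375 to 0.975 m from the base axis. Payload 3.8 kg.
Tool frame: the origin (TCP) lies on the centre line of the jaws, within the pads' length; the fingertips stand 14 mm ahead of it and the grasp point (between the pads) lies 5 mm behind it; z points along the fingers, y is the line along which they close (so a half turn about z gives the same grasp; the last joint's range is limited). The gripper opens to 85 mm and grips with 20 to 120 N. Pads are 22 mm wide; open, the fingers measure 114 mm over their backs; the gripper's body (76 mm by 85 mm) begins 54 mm behind the grasp point. The pads swing forward as they close: fully open they stand 13 mm farther back than shut.
Start: joints at [-1.203, 0.264, 1.604, -0, 1.274, -0.037], TCP at [0.266, -0.62, 0.245] pointing down, gripper open.
Joint ranges: [-2.63, 2.63], [-0.94, 2.18], [0.31, 2.57], [-1.31, 4.45], [0, 2.66], [-2.55, 2.55]. Speed limits (rad/s): [2.57, 2.57, 3.14, 3.14, 3.14, 3.14].

INTERFACE

Orientations are given as a rotation vector (axis times angle).
In Python, from workcell import bot, eyes, spot_in gives the robot as it stands.
- The arm moves only by the tool carry_out, never from a script. Its argument "series" is text: rows parted by semicolons, each of 4 numbers parted by spaces: the shift along the world's x, y, z in m, then the turn about the world's z in degrees. In form: tx ty tz roll; .... A call has 1 to 20 rows; each row shifts and turns the commanded pose from where the row before left it; what a row does not reach is not made up. A row lasts 1/8 s, in which the tool goes at most 62.5 mm and 10.7 degrees, less where a joint would pass 70% of its speed; a pose out of reach is approached as far as the arm can. A call is refused whole if a number of a shift passes 0.0625 or a number of a turn 10.7, either way. A call with a gripper value outside its range is refused whole. "jaw" is the gripper command: -1 is shut, 1 is fully open, values between are in proportion, set as the call begins (left out, the last holds). The fingers move at their own pace and stop on an object; "grip_force" is the grip in N (left out, the last holds). Time passes only in rows, so rows that do not move let the fingers close. It gives the time, the measured TCP pose, the force, the opening and the grip force at its end, in the units of the state.
- bot.read_state(): the state, without advancing time (a new reading comes with each control period).
- eyes.read_camera(name): name is "scene" or "top"; returns (picture, depth): 400x640x3 uint8, blue, green, red; 400x640 float32, m along the optical axis (not along the pixel's ray), 0 where there is no reading.
- eyes.get_calibration(name): a dict with "K" (3x3 intrinsics, pixels), "position" and "rotation" of the camera in the world. Camera axes: x right, y down, z forward; pixel columns grow to the right and rows downward; lengths in m; the calibration is good to about 2 mm. A picture is of the moment at which its call begins. get_calibration takes no time and is no camera call.
- bot.finish_job(): hands the job in; it is judged then, once.
Trained networks look in the newest picture that a camera, given by its name, has taken for a name from the list of things; names that differ only in an ending like _2 or _b are one class to them, and where a whole thing is asked for, a point or a joint stands for the part that bears it (a point fixed in the world has none). Each returns a list of dicts, best first, with "score" (0 to 1); they miss things now and then, are a little off and sometimes report something else, mostly with a low value. They report only what shows in the picture. A call takes as long as a camera call.
- spot_in(camera, target): "rect" ([centre column, centre row, width, height] in pixels, round what is visible of it).
The state is a dict: "time": time; "q": joint angles; "joint_vel": joint speeds; "joint_torque": joint torques, N m; "tool_pos": TCP position; "tcp_rot": TCP orientation; "wrist_force": force on the tool from outside, world axes, zero at the start; "torque": the same for the moment, N m; "width": opening from 0.0 (shut) to 1.0 (fully open); "grip_force": force on a finger pad.
Only numpy, scipy, OpenCV 4.12 (cv2) and the standard library are available. Lean on these libraries where they do the work, as an engineer would, in place of code of your own. Each camera call takes 0.05 s, during which the arm holds its last target. There are 200 camera calls.

## Working session

There is one attempt and no reset: what is moved stays moved. The work goes in short steps, Python scripts to look and compute and a tool call to move; the robot and the scene stay as the last step left them, time stands still between calls to the robot, and variables do not carry over. Pictures are saved under pics/ and viewed, at most 10 in all, crops included, and the job is handed in when it is done.

Besides the shell and the picture viewer there is one more tool, called after "Call:" as a command line: name --argument value ..., lists and objects as JSON in quotes. carry_out: Moves the arm, as the interface text tells. Its arguments: {"type":"object","properties":{"series":{"type":"string"},"jaw":{"type":"number"},"grip_force":{"type":"number"}},"required":["series"]}

```bash
mkdir -p pics; cat > h.py <<'E'
import numpy as np, cv2
from workcell import bot, eyes, spot_in
def cloud(name):
    im,d=eyes.read_camera(name); c=eyes.get_calibration(name); K=np.array(c["K"])
    v,u=np.mgrid[:400,:640]
    P=np.stack([(u-K[0,2])/K[0,0]*d,(v-K[1,2])/K[1,1]*d,d],-1)
    W=P@np.array(c["rotation"]).T+np.array(c["position"]); W[d==0]=np.nan
    return im,W
E
python3 - <<'E'
from h import *
out=[]
for n in("scene","top"):
    im,W=cloud(n); out.append(im); c=eyes.get_calibration(n); print(n,c["position"],np.array(c["rotation"])[:,2])
    for t in("fixture","hood","hood_lip","lock","key","tray","ring_black","adaptor","driver","key_bow"):
        r=spot_in(n,t)
        for x in r[:2]:
            u,v,w,h=x["rect"]; print(t,round(x["score"],2),np.round(x["rect"]),np.round(W[int(min(v,399)),int(min(u,639))],3))
    cv2.imwrite(f"pics/{n}0.png",im)
print(bot.read_state())
E
```

```text
Traceback (most recent call last):
  File "h.py", line 7, in cloud
    W=P@np.array(c["rotation"]).T+np.array(c["position"]); W[d==0]=np.nan
      ~~~~~~~~~~~~~~~~~~~~~~~~~~~^~~~~~~~~~~~~~~~~~~~~~~~
ValueError: operands could not be broadcast together with shapes (400,640) (3,)
```

Rotation is a rotation vector.

```bash
sed -i 's/np.array(c\["rotation"\])/cv2.Rodrigues(np.array(c["rotation"],float))[0]/' h.py
python3 - <<'E'
from h import *
out=[]
for n in("scene","top"):
    im,W=cloud(n); c=eyes.get_calibration(n); print(n,c["position"],c["rotation"])
    for t in("fixture","hood","hood_lip","lock","key","tray","ring_black","adaptor","driver","key_bow"):
        r=spot_in(n,t)
        for x in r[:2]:
            u,v,w,h=x["rect"]; print(t,round(x["score"],2),np.round(x["rect"]),np.round(W[int(min(v,399)),int(min(u,639))],3))
    cv2.imwrite(f"pics/{n}0.png",im); np.save(f"{n}0.npy",W)
print(bot.read_state())
E
```

```text
scene [ 1.50848111 -0.11979309  0.65742933] [-1.62802098 -1.53997325  0.86189882]
fixture 0.89 [434. 191. 111. 121.] [0.647 0.215 0.144]
fixture 0.3 [272. 252.  18.  22.] [ 0.691 -0.154  0.018]
hood 0.56 [442. 173.  84.  88.] [0.621 0.236 0.176]
lock 0.81 [328. 197.  56.  37.] [ 0.492 -0.007  0.044]
key 0.59 [328. 174.  10.  15.] [ 0.464 -0.009  0.095]
key 0.43 [330. 196.  57.  36.] [ 0.491 -0.002  0.043]
tray 0.83 [232. 202.  59.  33.] [ 0.44  -0.268  0.004]
ring_black 0.67 [332. 265.  37.  30.] [ 0.721 -0.018 -0.001]
adaptor 0.52 [272. 252.  18.  20.] [ 0.691 -0.154  0.018]
driver 0.69 [178. 261.  88.  18.] [ 0.72  -0.361  0.024]
key_bow 0.61 [330. 174.  15.  21.] [ 0.468 -0.001  0.097]
top [ 0.50364183 -0.043476    1.09945814] [-2.16886785  2.20156389 -0.13814036]
fixture 0.64 [174. 207. 132.  92.] [0.579 0.206 0.242]
hood 0.67 [164. 191. 114.  56.] [nan nan nan]
hood 0.45 [298. 270.  63.  65.] [ 0.455 -0.015  0.115]
hood_lip 0.9 [167. 192. 118.  58.] [0.613 0.237 0.185]
lock 0.92 [298. 267.  61.  63.] [ 0.459 -0.016  0.075]
key 0.51 [296. 272.  15.  16.] [ 0.453 -0.013  0.113]
tr
[... 424 characters left out ...]
] [ 0.453 -0.013  0.113]
{'time': 1.15, 'q': array([-1.20288810e+00,  2.63921048e-01,  1.60401369e+00, -8.70575503e-06,
        1.27371621e+00, -3.69082449e-02]), 'joint_vel': array([ 0.00088338,  0.00131314,  0.00024979, -0.00013496, -0.00018025,
       -0.00088748]), 'joint_torque': array([ 9.85658226e-04, -5.15075362e+01, -3.67734683e+01, -2.85569231e-04,
        9.32847324e-04,  3.68614792e-06]), 'tool_pos': array([ 0.2658331 , -0.62043053,  0.24525812]), 'tcp_rot': array([-3.07740218e+00, -6.31543812e-01,  2.79814236e-05]), 'wrist_force': array([-0.76317312,  0.33586008,  1.27298791]), 'torque': array([0.01442772, 0.02240012, 0.00961939]), 'grip_force': 0.0, 'width': 1.0030739454117032}
```

View pics/scene0.png

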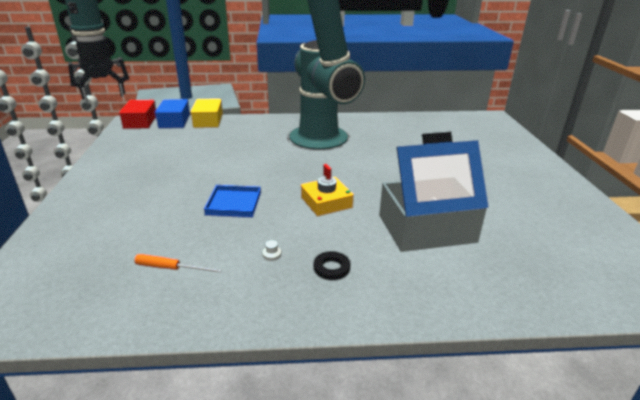

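View pics/top0.png

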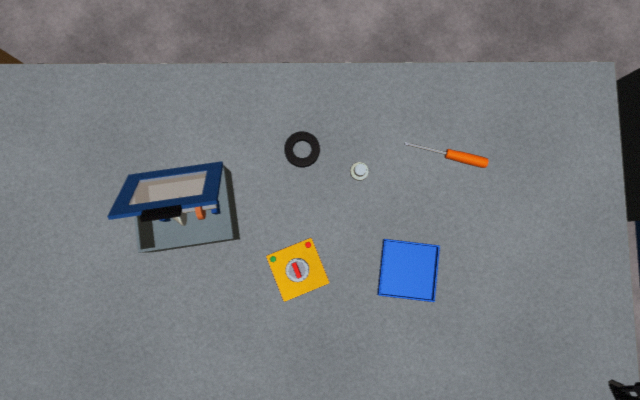

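The scene shows the hood open, with its lip facing the robot. The key is at top-view pixel (297,271) with its bow tilted, the tray at (409,270) and the hood lip at about (162,213). Next I'll measure these.

```bash
python3 - <<'E'
from h import *
im=cv2.imread("pics/top0.png"); W=np.load("top0.npy"); hsv=cv2.cvtColor(im,cv2.COLOR_BGR2HSV); H,S,V=cv2.split(hsv)
c=eyes.get_calibration("top");K=np.array(c["K"]);R=cv2.Rodrigues(np.array(c["rotation"],float))[0];p=np.array(c["position"])
def at(uv,z):
    uv=np.atleast_2d(uv); r=np.c_[(uv-[K[0,2],K[1,2]])/[K[0,0],K[1,1]],np.ones(len(uv))]@R.T
    return (p+r*((z-p[2])/r[:,2])[:,None])[:,:2]
def win(u0,u1,v0,v1):
    m=np.zeros(H.shape,bool); m[v0:v1,u0:u1]=1; return m
def rect(m,z,name):
    v,u=np.nonzero(m); q=at(np.c_[u,v].astype(float),z).astype(np.float32)
    (cx,cy),s,a=cv2.minAreaRect(q*1000); print(name,len(u),"c",round(cx,1),round(cy,1),"size",np.round(s,1),"ang",round(a,1))
sat=S>120
rect(win(255,340,225,310)&sat&(H>18)&(H<35)&(V>100),.045,"lock")
rect(win(285,310,255,290)&sat&((H<8)|(H>172)),.114-.0,"bow")
rect(win(370,450,230,310)&sat&(H>100)&(H<130),.022,"tray")
# hood plane (scene+top)
q=W[win(100,230,155,222)&sat&(H>100)&(H<130)]; q=q[~np.isnan(q).any(1)]; q=q[q[:,2]>.1]
def plane(q):
    for _ in range(5):
        m=q.mean(0); n=np.linalg.svd(q-m,full_matrices=0)[2][2]; e=(q-m)@n; q=q[abs(e)<max(.004,1.5*e.std())]
    n=n*np.sign(n[2]); return m,n,len(q)
m,n,k=plane(q); print("hood",m,n,k,"angle",np.arccos(n[2]),"yaw",np.degrees(np.arctan2(n[1],n[0])))
b=win(135,190,200,225)&(V<45); v,u=np.nonzero(b); q=W[b]; q=q[~np.isnan(q).any(1)]; print("lip",len(q),np.median(q,0),np.percentile(q,[5,95],axis=0))
# fixture box: points at z ~0.1 rim
z=W[...,2]; b=win(100,260,140,270)&(abs(z-.1)<.008)&(S<90); v,u=np.nonzero(b); print("rim",len(u)); 
q=W[b][:,:2].astype(np.float32)
print(cv2.minAreaRect(q*1000))
im2=cv2.resize(im[140:270,90:340],None,fx=3,fy=3,interpolation=cv2.INTER_CUBIC); cv2.imwrite("pics/crop1.png",im2)
# scene box faces: +x face
im=cv2.imread("pics/scene0.png");W=np.load("scene0.npy")
q=W[205:240,400:480].reshape(-1,3); q=q[~np.isnan(q).any(1)]; q=q[(q[:,2]<.09)&(q[:,2]>.015)]; m,n,k=plane(q); print("far face",m,n,k)
hs=cv2.cvtColor(im,cv2.COLOR_BGR2HSV); b=np.zeros((400,640),bool); b[140:216,395:490]=1
b&=(hs[...,1]>120)&(hs[...,0]>100)&(hs[...,0]<130); q=W[b]; q=q[~np.isnan(q).any(1)]; q=q[(q[:,2]>.1)&(q[:,0]<.8)]; m,n,k=plane(q); print("hood scene",m,n,k,"angle",np.arccos(n[2]),np.percentile(q,[1,99],axis=0))
E
```

```text
lock 1920 c 453.4 -13.6 size [110.1 109.5] ang 21.2
bow 79 c 455.4 -13.1 size [32.3 10.4] ang 21.3
tray 3276 c 446.1 -267.6 size [132.3 130. ] ang 82.3
hood [0.61908928 0.23392447 0.18019495] [0.78441508 0.10605424 0.61110185] 2273 angle 0.9133444662858136 yaw 7.699795997255826
lip 497 [0.5671314  0.22968301 0.24874561] [[0.55703414 0.19496252 0.06480778]
 [0.57915958 0.32164272 0.25448013]]
rim 691
((592.7160034179688, 231.61155700683594), (166.7882537841797, 201.9634246826172), 7.6736226081848145)
far face [0.66936274 0.2457212  0.05681785] [0.99133008 0.13135441 0.00327072] 1737
hood scene [0.6286189  0.23556086 0.16808113] [0.78628823 0.10304692 0.60920617] 2845 angle 0.9157371565866627 [[0.57269788 0.13938928 0.10653249]
 [0.68361281 0.33790217 0.23330561]]
```

View pics/crop1.png

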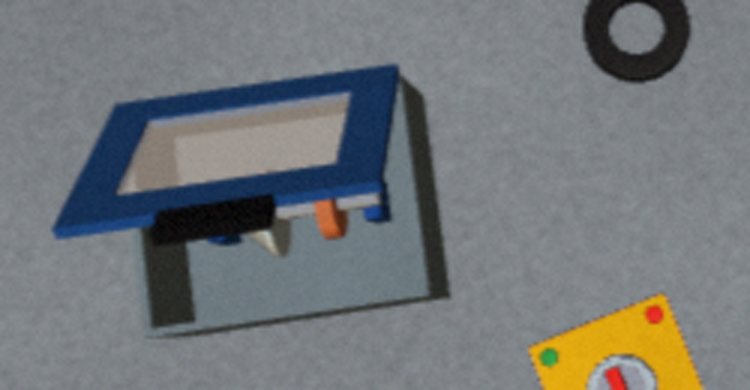

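Call:
carry_out --series "0 0 0.045 9.7; 0 0 0.045 9.7; 0.023 0.057 0 9.7; 0.023 0.057 0 9.7; 0.023 0.057 0 9.7; 0.023 0.057 0 9.7; 0.023 0.057 0 9.7; 0.023 0.057 0 9.7; 0.023 0.057 0 9.7; 0.023 0.057 0 9.7; 0.023 0.057 0 9.7; 0.023 0.057 0 9.7; 0.023 0.057 0 9.7; 0.023 0.057 0 9.7; 0.024 0.057 0 9.7; 0.024 0.057 0 9.7; 0 0 0 9.3; 0 0 0 0; 0 0 0 0" --jaw -1 --grip_force 30

```text
time: 3.52
tool_pos: [0.5897, 0.177, 0.3354]
tcp_rot: [-0.206, 3.135, -0.0]
wrist_force: [0.5, -0.5, -0.1]
width: 0.001
grip_force: 0.0
```

```bash
python3 - <<'E'
import numpy as np
th=np.r_[.913,np.linspace(.87,-.01,17)]
a=-.15*np.cos(th)+.008*np.sin(th)+.012; z=.114+.15*np.sin(th)+.008*np.cos(th)
P=np.c_[.6725+.991*a,.2425+.134*a,z]; P[0]=[.613,.234,.247]
D=np.round(np.diff(P,axis=0),3); print(D.tolist()); print(P[0]+D.sum(0),P[-1])
E
```

```text
[[-0.018, -0.002, -0.013], [-0.006, -0.001, -0.005], [-0.006, -0.001, -0.006], [-0.006, -0.001, -0.006], [-0.005, -0.001, -0.006], [-0.005, -0.001, -0.006], [-0.005, -0.001, -0.007], [-0.004, -0.001, -0.007], [-0.004, -0.001, -0.007], [-0.004, -0.0, -0.007], [-0.003, -0.0, -0.008], [-0.003, -0.0, -0.008], [-0.002, -0.0, -0.008], [-0.002, -0.0, -0.008], [-0.001, -0.0, -0.008], [-0.001, -0.0, -0.008], [-0.001, -0.0, -0.008]]
[0.537 0.224 0.121] [0.53567015 0.22399829 0.12049963]
```

Call:
carry_out --series "0.023 0.057 0 0; 0 0 -0.044 0; 0 0 -0.044 0; 0 0 0 0"

```text
time: 4.03
tool_pos: [0.6099, 0.2327, 0.2426]
tcp_rot: [0.206, -3.126, 0.004]
wrist_force: [0.3, 0.3, 0.8]
width: -0.006
grip_force: 0.0
```

Call:
carry_out --series "-0.009 -0.001 -0.005 0; -0.008 -0.001 -0.005 0; -0.006 -0.001 -0.005 0; -0.006 -0.001 -0.006 0; -0.006 -0.001 -0.006 0; -0.005 -0.001 -0.006 0; -0.005 -0.001 -0.006 0; -0.005 -0.001 -0.007 0; -0.004 -0.001 -0.007 0"

```text
time: 5.15
tool_pos: [0.5583, 0.2255, 0.1935]
tcp_rot: [0.211, -3.134, 0.0]
wrist_force: [-0.2, 1.3, 2.4]
width: -0.002
grip_force: 0.9
```

Call:
carry_out --series "-0.004 -0.001 -0.007 0; -0.004 0 -0.007 0; -0.003 0 -0.008 0; -0.003 0 -0.008 0; -0.002 0 -0.008 0; -0.002 0 -0.008 0; -0.001 0 -0.008 0; -0.001 0 -0.008 0; -0.001 0 -0.008 0; 0 0 -0.003 0; 0 0 -0.002 0; 0 0 0 0"

```text
time: 6.65
tool_pos: [0.5377, 0.2245, 0.1224]
tcp_rot: [0.211, -3.134, 0.0]
wrist_force: [-8.4, -4.2, 19.7]
width: -0.002
grip_force: 9.8
```

Call:
carry_out --series "0 0 0.04 0; 0 0 0.04 0; -0.017 -0.048 0 2.7; -0.017 -0.048 0 2.7; -0.017 -0.048 0 2.7; -0.016 -0.047 0 2.7; -0.016 -0.047 0 2.8; 0 0 0 0; 0 0 0 0" --jaw 0

```text
time: 7.78
tool_pos: [0.4551, -0.0133, 0.1993]
tcp_rot: [-0.578, 3.087, 0.001]
wrist_force: [0.7, 0.3, -0.1]
width: 0.503
grip_force: 0.0
```

```bash
python3 - <<'E'
from h import *
im,W=cloud("scene"); cv2.imwrite("pics/s2.png",cv2.resize(im[100:280,220:520],None,fx=2.6,fy=2.6,interpolation=cv2.INTER_CUBIC))
hs=cv2.cvtColor(im,cv2.COLOR_BGR2HSV); b=np.zeros((400,640),bool); b[120:260,370:510]=1
b&=(hs[...,1]>120)&(hs[...,0]>100)&(hs[...,0]<130); q=W[b]; q=q[~np.isnan(q).any(1)]; print(len(q),np.percentile(q,[5,50,95],axis=0))
m=q.mean(0);n=np.linalg.svd(q-m,full_matrices=0)[2][2];print(n)
b=np.zeros((400,640),bool);b[150:200,310:350]=1
b&=(hs[...,1]>120)&((hs[...,0]<8)|(hs[...,0]>172)); q=W[b]; q=q[(q[:,2]>.08)]; print("bow",len(q),np.percentile(q,[5,50,95],axis=0))
print(bot.read_state()["tool_pos"])
E
```

```text
1662 [[0.51303001 0.13869575 0.10509753]
 [0.62075826 0.22668933 0.10857739]
 [0.67439168 0.32844706 0.1104821 ]]
[-0.00428357  0.00251075 -0.99998767]
bow 81 [[ 0.44727548 -0.01583121  0.08826246]
 [ 0.46194043 -0.00911241  0.10346765]
 [ 0.47305067 -0.00181012  0.11399988]]
[ 0.45526181 -0.01280879  0.19926324]
```

View pics/s2.png

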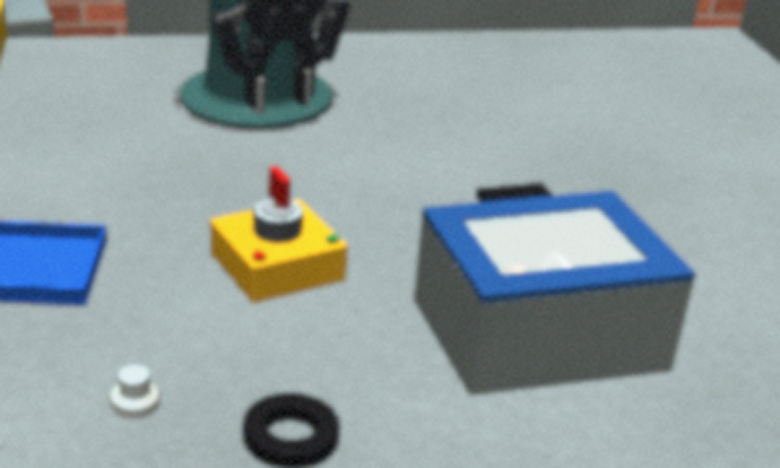

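The picture shows the hood flat on its box and the fingers straddling the key (crop pixel 280,185). I'll descend and grip.

Call:
carry_out --series "-0.001 0 -0.035 0; 0 0 -0.035 0; 0 0 -0.024 0; 0 0 -0.01 0; 0 0 0 0"

```text
time: 8.45
tool_pos: [0.4538, -0.0127, 0.0949]
tcp_rot: [0.582, -3.086, -0.001]
wrist_force: [-0.0, -0.1, -0.3]
width: 0.501
grip_force: 0.0
```

Call:
carry_out --series "0 0 0 0; 0 0 0 0; 0 0 0 0; 0 0 0 0; 0 0 0 0" --jaw -1 --grip_force 60

```text
time: 9.07
tool_pos: [0.4546, -0.0128, 0.0964]
tcp_rot: [-0.579, 3.086, 0.002]
wrist_force: [-1.3, 5.6, 5.2]
width: 0.108
grip_force: 59.9
```

```bash
python3 -c "
from h import *
s=bot.read_state(); print(s['tool_pos'],s['wrist_force'],s['torque'],s['width'],s['grip_force'],s['q'])"
```

```text
[ 0.45460198 -0.0127734   0.09638589] [-1.30044426  5.58376145  5.23412946] [ 1.05985449  0.16508832 -0.0264993 ] 0.1075569722977394 59.86472420801874 [-8.40230322e-02 -7.60631777e-03  2.20620409e+00  1.94169802e-03
  9.41349164e-01 -2.02688411e+00]
```

Call:
carry_out --series "0 0.0005 0.0005 -5; 0 0 0 -7; 0 0 0 -8; 0 0 0 -8; 0 0 0 -8; 0 0 0 -8; 0 0 0 -8; 0 0 0 -8; 0 0 0 -8; 0 0 0 -8; 0 0 0 -8; 0 0 0 -6; 0 0 0 -2; 0 0 0 0"

```text
time: 10.82
tool_pos: [0.4535, -0.0127, 0.0964]
tcp_rot: [-1.818, -2.561, -0.0]
wrist_force: [-2.2, 3.6, 5.0]
width: 0.107
grip_force: 60.0
```

```bash
cat > st.py <<'E'
from h import *
s=bot.read_state(); r=s['tcp_rot']; print(s['time'],s['tool_pos'].round(4),'F',s['wrist_force'].round(1),'T',s['torque'].round(3),s['width'].round(3) if hasattr(s['width'],'round') else s['width'],'yaw',np.degrees(2*np.arctan2(r[1],r[0]))%360)
E
python3 st.py
```

```text
10.825 [ 0.4535 -0.0127  0.0964] F [-2.2  3.6  5. ] T [0.6   0.504 0.067] 0.10735018908090792 yaw 109.26975270488512
```

Call:
carry_out --series "0 0 0 -3; 0 0 0 -3; 0 0 0 -2; 0 0 0 -2; 0 0 0 0"

```text
time: 11.45
tool_pos: [0.4533, -0.0127, 0.0963]
tcp_rot: [-2.034, -2.393, 0.0]
wrist_force: [-3.1, 3.7, 6.5]
width: 0.107
grip_force: 60.1
```

```bash
python3 st.py
```

```text
11.45 [ 0.4533 -0.0127  0.0963] F [-3.1  3.7  6.5] T [0.64  0.613 0.046] 0.10716252279617493 yaw 99.26839860864743
```

Call:
carry_out --series "0 0 0 -2; 0 0 0 0"

```text
time: 11.7
tool_pos: [0.4533, -0.0127, 0.0963]
tcp_rot: [-2.075, -2.357, 0.001]
wrist_force: [-3.5, 3.9, 5.7]
width: 0.11
grip_force: 60.1
```

```bash
python3 st.py
```

```text
11.7 [ 0.4533 -0.0127  0.0963] F [-3.5  3.9  5.7] T [0.707 0.684 0.155] 0.10989830723052459 yaw 97.28728788866937
```

Call:
carry_out --series "0 0 0 -2; 0 0 0 0"

```text
time: 11.95
tool_pos: [0.4533, -0.0126, 0.0963]
tcp_rot: [-2.115, -2.322, 0.001]
wrist_force: [-2.8, 3.5, 5.8]
width: 0.105
grip_force: 60.3
```

```bash
python3 st.py
```

```text
11.95 [ 0.4533 -0.0126  0.0963] F [-2.8  3.5  5.8] T [0.79  0.581 0.436] 0.1054381706911463 yaw 95.33544142447528
```

At the stop: torque has risen to 0.44 N m. Now I'll turn back and feel for the release position.

Call:
carry_out --series "0 0 0 4; 0 0 0 7; 0 0 0 7; 0 0 0 7; 0 0 0 0; 0 0 0.001 0; 0 0 0.001 0; 0 0 0 0"

```text
time: 12.95
tool_pos: [0.4537, -0.0131, 0.0975]
tcp_rot: [-1.564, -2.724, 0.001]
wrist_force: [0.5, -0.3, -2.5]
width: 0.102
grip_force: 58.8
```

```bash
python3 st.py
```

```text
12.95 [ 0.4537 -0.0131  0.0975] F [ 0.5 -0.3 -2.5] T [ 0.16  -0.065 -0.055] 0.10242291382746452 yaw 120.26659543102684
```

Call:
carry_out --series "0 0 0.001 0; 0 0 0 0"

```text
time: 13.2
tool_pos: [0.4535, -0.013, 0.098]
tcp_rot: [-1.564, -2.724, 0.001]
wrist_force: [1.9, -0.6, -9.4]
width: 0.109
grip_force: 58.3
```

```bash
python3 st.py
```

```text
13.2 [ 0.4535 -0.013   0.098 ] F [ 1.9 -0.6 -9.4] T [-0.033 -0.583 -0.089] 0.10870611012468148 yaw 120.29147339164606
```

Call:
carry_out --series "0 0 0 3; 0 0 0 3; 0 0 0 0"

```text
time: 13.58
tool_pos: [0.4537, -0.0129, 0.0983]
tcp_rot: [-1.42, -2.802, 0.0]
wrist_force: [2.9, -0.6, -8.7]
width: 0.111
grip_force: 58.4
```

Call:
carry_out --series "0 0 0 3; 0 0 0 3; 0 0 0 0"

```text
time: 13.95
tool_pos: [0.4538, -0.0128, 0.0989]
tcp_rot: [-1.272, -2.872, -0.0]
wrist_force: [2.0, 0.7, -5.3]
width: 0.106
grip_force: 59.0
```

Call:
carry_out --series "0 0 0 3; 0 0 0 3; 0 0 0 0"

```text
time: 14.32
tool_pos: [0.454, -0.0128, 0.0993]
tcp_rot: [1.121, 2.935, 0.0]
wrist_force: [0.9, 0.7, -1.6]
width: 0.106
grip_force: 59.5
```

Call:
carry_out --series "0 0 0.001 0; 0 0 0 0"

```text
time: 14.58
tool_pos: [0.4542, -0.0129, 0.1003]
tcp_rot: [1.119, 2.935, 0.0]
wrist_force: [0.2, 0.9, 0.5]
width: 0.107
grip_force: 59.7
```

```bash
python3 st.py
```

```text
14.575 [ 0.4542 -0.0129  0.1003] F [0.2 0.9 0.5] T [ 0.257 -0.005 -0.028] 0.10692777586934006 yaw 138.24796970864645
```

No resistance now, 4 mm up, so the key is in the slot. I'll draw it further in small steps.

Call:
carry_out --series "0 0 0.0015 0; 0 0 0.0015 0; 0 0 0 0"

```text
time: 14.95
tool_pos: [0.4541, -0.013, 0.1032]
tcp_rot: [1.118, 2.935, 0.0]
wrist_force: [-0.0, 2.1, -0.3]
width: 0.107
grip_force: 59.7
```

Call:
carry_out --series "0 0 0.002 1; 0 0 0.002 1; 0 0 0 0"

```text
time: 15.32
tool_pos: [0.4538, -0.0131, 0.1069]
tcp_rot: [1.066, 2.955, -0.0]
wrist_force: [-0.3, -0.1, -0.0]
width: 0.108
grip_force: 59.7
```

```bash
python3 st.py
```

```text
15.325 [ 0.4538 -0.0131  0.1069] F [-0.3 -0.1 -0. ] T [-0.005 -0.021  0.007] 0.10822914498169427 yaw 140.31238672021217
```

Call:
carry_out --series "0 0 0.004 0; 0 0 0.005 0; 0 0 0.006 0; 0 0 0.01 0; 0 0 0.015 0; 0 0 0.03 0; 0 0 0.03 0; 0 0 0 0"

```text
time: 16.32
tool_pos: [0.4563, -0.0131, 0.2106]
tcp_rot: [1.064, 2.948, 0.003]
wrist_force: [0.0, -0.3, -0.7]
width: 0.107
grip_force: 59.7
```

```bash
python3 - <<'E'
from h import *
im,W=cloud("scene"); cv2.imwrite("pics/s3.png",cv2.resize(im[90:270,200:500],None,fx=2.6,fy=2.6,interpolation=cv2.INTER_CUBIC))
E
python3 st.py
```

```text
16.375 [ 0.455  -0.013   0.2086] F [-0.2  0.5 -0.8] T [0.003 0.001 0.014] 0.10863194503863378 yaw 140.29259991472122
```

View pics/s3.png

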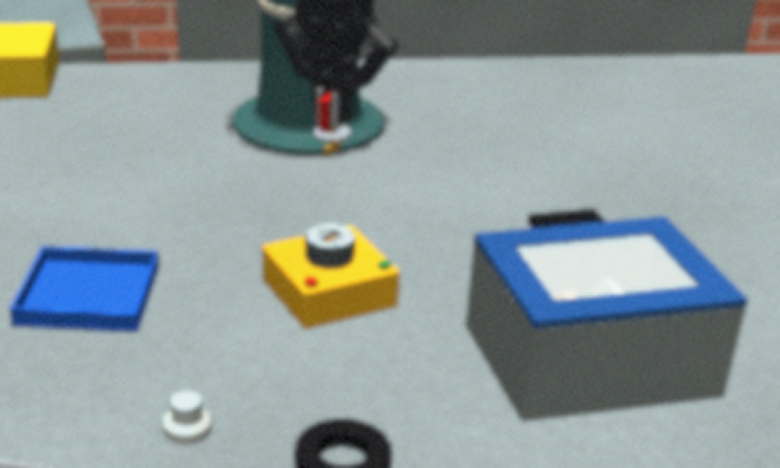

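The key hangs in the gripper (crop pixel 328,115), the barrel is empty and the hood is shut. Moving to the tray at (0.446, -0.268).

Call:
carry_out --series "-0.002 -0.03 0 0; -0.002 -0.045 0 0; -0.002 -0.05 0 0; -0.001 -0.05 0 0; -0.001 -0.045 0 0; -0.001 -0.035 0 0; 0 0 -0.03 0; 0 0 -0.04 0; 0 0 -0.04 0; 0 0 -0.025 0; 0 0 -0.015 0; 0 0 0 0"

```text
time: 17.88
tool_pos: [0.4435, -0.2671, 0.0551]
tcp_rot: [-1.066, -2.951, -0.001]
wrist_force: [-0.2, -0.7, -1.1]
width: 0.107
grip_force: 59.7
```

```bash
python3 st.py
```

```text
17.875 [ 0.4435 -0.2671  0.0551] F [-0.2 -0.7 -1.1] T [-0.001 -0.005  0.013] 0.1071455490643807 yaw 140.2942895524075
```

Call:
carry_out --series "0.002 0 -0.003 0; 0 0 -0.002 0; 0 0 -0.001 0; 0 0 0 0"

```text
time: 18.38
tool_pos: [0.447, -0.2681, 0.0511]
tcp_rot: [1.067, 2.954, -0.0]
wrist_force: [-0.0, -0.8, -0.8]
width: 0.104
grip_force: 59.7
```

Call:
carry_out --series "0 0 -0.001 0; 0 0 0 0"

```text
time: 18.62
tool_pos: [0.4468, -0.2679, 0.0498]
tcp_rot: [-1.067, -2.955, -0.0]
wrist_force: [0.6, 0.2, -1.4]
width: 0.107
grip_force: 59.7
```

Call:
carry_out --series "0 0 -0.001 0; 0 0 0 0"

```text
time: 18.88
tool_pos: [0.4467, -0.2679, 0.0487]
tcp_rot: [-1.067, -2.955, -0.0]
wrist_force: [0.2, 0.5, -0.8]
width: 0.108
grip_force: 59.7
```

Call:
carry_out --series "0 0 -0.001 0; 0 0 0 0"

```text
time: 19.12
tool_pos: [0.4469, -0.268, 0.0484]
tcp_rot: [-1.067, -2.955, 0.0]
wrist_force: [-0.6, 0.9, 5.3]
width: 0.107
grip_force: 60.7
```

Contact with the tray floor (5 N). I'll release slowly and retreat upward.

Call:
carry_out --series "0 0 0.0005 0; 0 0 0 0; 0 0 0 0" --jaw -0.6 --grip_force 20

```text
time: 19.5
tool_pos: [0.4468, -0.2679, 0.0481]
tcp_rot: [-1.067, -2.955, -0.0]
wrist_force: [0.5, -0.6, 0.0]
width: 0.198
grip_force: 0.0
```

Call:
carry_out --series "0 0 0 0; 0 0 0 0; 0 0 0.01 0; 0 0 0.02 0; 0 0 0.04 0; 0 0 0.06 0; 0 0 0.06 0; 0 -0.05 0 0; 0 -0.06 0 0; 0 -0.06 0 0; 0 -0.06 0 0; 0 0 0 0; 0 0 0 0" --jaw -0.1

```text
time: 21.12
tool_pos: [0.4465, -0.4977, 0.2383]
tcp_rot: [-1.068, -2.954, -0.001]
wrist_force: [-0.2, -0.6, -0.8]
width: 0.447
grip_force: 0.0
```

```bash
python3 - <<'E'
from h import *
im,W=cloud("scene"); im2,W2=cloud("top"); a=cv2.resize(im[150:280,150:510],(720,260)); b=cv2.resize(im2[140:310,100:460],(720,340)); cv2.imwrite("pics/s4.png",np.vstack([a,b]))
hs=cv2.cvtColor(im2,cv2.COLOR_BGR2HSV); b=np.zeros((400,640),bool);b[235:305,375:445]=1
b&=(hs[...,1]>120)&((hs[...,0]<8)|(hs[...,0]>172)); q=W2[b]; q=q[~np.isnan(q).any(1)]; print("bow",len(q),np.percentile(q,[5,50,95],axis=0))
E
python3 st.py
```

```text
bow 92 [[ 0.43483645 -0.27733568  0.0509798 ]
 [ 0.44563028 -0.26777425  0.06664252]
 [ 0.45653988 -0.25791408  0.07063076]]
21.225 [ 0.447  -0.4967  0.2386] F [0.3 0.5 0.2] T [-0.007 -0.027 -0.028] 0.45195999184116387 yaw 140.34240850466324
```

View pics/s4.png

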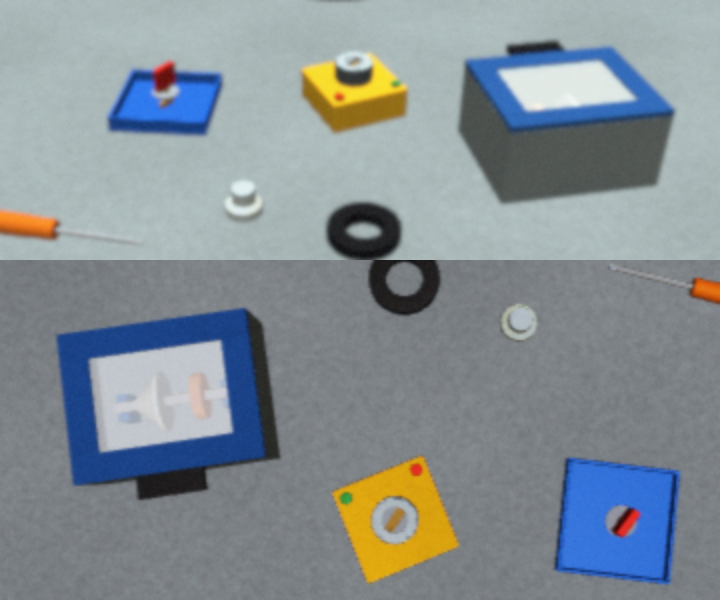

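The key stands in the tray's middle (top-view crop 622,520), with the bow's centre about 49 mm up. The hood is shut and the bystanders show no sign of having moved. Handing in.

```bash
python3 -c "
from workcell import bot
print(bot.finish_job())"
```

```text
the job is handed in; nothing more can be done
None
```

I handed the job in at about 21 s: the hood is shut, the key was turned to its stop and drawn out without forcing, and it stands in the middle of the blue tray; the hand-in returned no verdict.

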